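# Prop up the folding heat shield on the soldering bench

## Task

Get the folding heat shield ready for soldering: while it still leans over, flip its kickstand leg down past the middle of its swing so that it snaps fully down, then swing the shield up until it is upright with the leg's foot standing on the base. Its hub is sprung and it tips over again if let go, so finish while your gripper is still holding the shield upright there, and do not disturb the other things on the bench.

Things in the scene. Friction and masses are not known exactly. Their poses are not given: they have to be found in the camera images.
- hub (a point): middle of the hub, the level hinge axis on which the shield tips, 41 mm above the bench. Axes of the screwed-down base: x along the hub axis, y towards the side of the shield that carries the kickstand, z up. The dark steel base plate is 12 mm thick and reaches 120 mm either way in x, and from -70 to +120 mm in y.
- rest (a point): centre of the top of the thin rubber pad (60 x 50 mm, its top 16 mm above the bench) on the base plate, where the foot of the lowered leg stands when the shield is upright. Same axes as the hub.
- board (a point): centre of the shield: a white board in a steel frame, 160 wide, 14 mm thick, its top edge 185 mm from the hub axis, about 0.7 kg in all. Axes of the shield: x along the hub axis (as the base's x), z up the shield towards its top edge, y square to the board on the kickstand side.
- stub (a point): middle of the upright round steel stub, 18 mm across, on the middle of the shield's top edge: the place to take hold (pinch it from above, fingers closing along the hub axis). It lies 220 mm from the hub axis along the shield; the bare stub reaches 35 mm below (down to the frame) and 27 mm above this point. Axes of the shield.
- pivot (a point): centre of the kickstand's pivot on the back of the shield: 100 mm up the shield from the hub axis, 30 mm along x from its middle, 24 mm off the board on the +y side. Axes of the shield. The leg swings in a plane through the shield's x and the direction (0, 0.375, -0.927) in shield axes, that is down and 22 degrees outward.
- foot (a point): centre of the rubber ball foot, 20 mm across, at the end of the kickstand leg, a round dark steel bar 14 mm thick; 125 mm from the pivot. Folded, the leg runs along the shield's +x and 5 degrees upward, and the foot sticks out 75 mm past the edge of the frame. Pushed from above with shut fingers (about 3 N) it drops in an arc; fully down the leg stands 8 degrees past square to x.
- kickstand (a joint): swing of the leg, rad: 0 folded, 1.80 fully down against its stop. A spring holds it at both ends; past the middle (0.90) it snaps the rest of the way by itself.
- shield (a joint): tip of the shield about the hub, rad: 0 upright (the foot of the lowered leg then stands on the pad and stops it going farther), +0.28 leaning away from the kickstand side against its stop, where it rests at first. Gravity and a hub spring pull it back to +0.28; 1 to 2 N at the stub hold it. Without the leg down it can tip past upright (negative).
- brick: bystander: pale soldering block 150 x 75 x 30 mm; origin at the centre of its underside
- jar: bystander: small jar, 48 mm across, 50 mm high; origin at the centre of its underside
- mandrel: bystander: steel ring mandrel 250 mm long, 24 mm thick, lying along its x; origin under its middle
- torch: bystander: hand torch standing on a 90 mm round foot, 160 mm high; origin at the centre of its underside
- cup: bystander: red cup 84 mm across, 100 mm high, with files standing in it up to 205 mm; origin at the centre of its underside
- mallet: bystander: hammer with a wooden handle, 240 mm long, lying along its x; origin on the underside
- dish: bystander: white bowl 90 mm across, 30 mm high; origin at the centre of its underside

How it is judged:
By the outcome, as a careful person would: the job done as asked, in the order asked, and still so for the second after the job is handed in, while the arm keeps its last pose, push and grip.
It also fails if it takes over 51 s, if anything falls off the work surface, if the arm or the gripper's body presses on something with over 40 N, if the wrist force passes 120 N, or if a joint passes its speed limit or range.

## Robot

A 7-joint arm with a two-finger parallel gripper is mounted at the origin on the work surface. World frame = base frame: x ahead of the robot, y to its left, z up, the work surface at z = 0. Lengths are in m, angles in rad, forces in N, time in s.
With the tool pointing down it reaches from about 0.425 to 1.025 m from the base axis. Payload 3.6 kg.
Tool frame: the origin (TCP) lies midway between the tips of the shut fingers; the grasp point (between the pads) lies 19 mm behind it; z points along the fingers, y is the direction in which the jaws open and shut (so a half turn about z gives the same grasp; the last joint's range is limited). The gripper opens to 85 mm and grips with 20 to 120 N. Pads are 22 mm wide; open, the fingers measure 114 mm over their backs; the gripper's body (76 mm by 85 mm) begins 54 mm behind the grasp point. The pads swing forward as they close: fully open they stand 13 mm farther back than shut.
Start: joints at [1.25, 0.591, 0.048, 1.609, -0.033, 0.943, -0.034], TCP at [0.163, -0.706, 0.231] pointing down, gripper open.
Joint ranges: [-2.69, 2.69], [-0.47, 2.24], [-1.27, 1.36], [0.19, 2.51], [-1.53, 4.68], [0.08, 2.07], [-3.09, 3.09]. Speed limits (rad/s): [2.57, 2.57, 3.14, 3.14, 3.14, 3.14, 3.14].

## Interface

Orientations are given as a unit quaternion [w, x, y, z].
In Python, from rig import * gives the robot as it stands.
- The arm moves only by the tool step_arm, never from a script. Its argument "deltas" is a list of rows, each an object of numbers: "hand": the opening, from 0 (shut) to 1 (fully open); "tx", "ty", "tz": the shift along the tool's x, y, z in mm; "rx", "ry", "rz": the turn, a rotation vector about the tool's x, y, z in degrees. A call has exactly 5 rows; each row is the pose to reach, as a shift and turn from the pose measured when the call began, along the tool's axes at that moment; what a row does not reach only later rows make up. A row lasts 1/10 s, in which the tool goes at most 50 mm and 8.59 degrees, less where a joint would pass 70% of its speed; a pose out of reach is approached as far as the arm can. A call with a gripper value outside its range is refused whole. The fingers move at their own pace and stop on an object; "force" is the grip in N (left out, the last holds). Time passes only in rows, so rows that repeat a pose let the fingers close, or fill a call up. It gives the time, the measured TCP pose, the force and the opening at its end, in the units of the state.
- get_state(): the state, without advancing time (a new reading comes with each control period).
- read_camera(name): name is "scene" or "top" or "wrist"; returns the picture (384x512x3 uint8, red, green, blue); there is no depth.
- calibration(name): a dict with "fx", "fy", "cx", "cy" (pixels), "cam_to_world" (4x4, takes a point from camera to world coordinates). Camera axes: x right, y up, looking along -z (the intrinsics and any distortion apply to the point x, -y, -z); pixel columns grow to the right and rows downward; lengths in m; the calibration is good to about 2 mm. A picture is of the moment at which its call begins: read the wrist's pose just before it. calibration takes no time and is no camera call; for the wrist camera it gives the pose at the moment of the call.
- close_job(): hands the job in, once; it reports no verdict.
Trained networks look in the newest picture that a camera, given by its name, has taken for a name from the list of things; names that differ only in an ending like _2 or _b are one class to them, and where a whole thing is asked for, a point or a joint stands for the part that bears it (a point fixed in the world has none). Each returns a list of dicts, best first, with "score" (0 to 1); they miss things now and then, are a little off and sometimes report something else, mostly with a low value. They report only what shows in the picture. A call takes as long as a camera call.
- regions_of(camera, query): "mask" (384x512 bool, what is visible of it) and "at" ([column, row] in pixels, amid what is visible of it).
The state is a dict: "time_s": time; "joints": joint angles; "dq": joint speeds; "joint_torque": joint torques, N m; "position": TCP position; "eef_rot": TCP orientation; "wrist_force": force on the tool from outside, world axes, zero at the start; "moment": the same for the moment, N m; "grip_width": opening from 0.0 (shut) to 1.0 (fully open).
Only numpy, scipy, OpenCV 4.12 (cv2) and the standard library are available. Lean on these libraries where they do the work, as an engineer would, in place of code of your own. Each camera call takes 0.05 s, during which the arm holds its last target. There are 200 camera calls.

## Working session

There is one attempt and no reset: what is moved stays moved. The work goes in short steps, Python scripts to look and compute and a tool call to move; the robot and the scene stay as the last step left them, time stands still between calls to the robot, and variables do not carry over. Pictures are saved under pics/ and viewed, about 8 in all and at most 12, crops included, and the job is handed in when it is done.

Besides the shell and the picture viewer there is one more tool, called after "Emit:" as name(argument=value, ...) on one line, values as JSON. step_arm: Moves the arm, as the interface text tells. Its arguments: {"type":"object","properties":{"deltas":{"type":"array"},"force":{"type":"number"}},"required":["deltas"]}

```bash
ls; mkdir -p pics; python3 - <<'E'
from rig import *
import cv2,numpy as np
s=get_state();print(s['time_s'],s['position'],s['eef_rot'],s['grip_width'])
a=read_camera("scene");b=read_camera("top")
cv2.imwrite("pics/a.png",cv2.cvtColor(a,cv2.COLOR_RGB2BGR));cv2.imwrite("pics/b.png",cv2.cvtColor(b,cv2.COLOR_RGB2BGR))
for c in("scene","top"):
  k=calibration(c);print({i:np.round(v,4).tolist() if not isinstance(v,str) else v for i,v in k.items()})
  for q in("stub","foot","hub","rest","board","pivot","cup","torch","jar","brick","dish","mallet","mandrel"):
    print(c,q,[(round(r['score'],2),np.round(r['at']).tolist(),int(r['mask'].sum())) for r in regions_of(c,q)[:2]])
E
```

```text
pics
0.0 [ 0.16283668 -0.70561838  0.23013822] [-1.11760707e-03  9.93572108e-01  1.13195308e-01 -1.98219304e-04] 0.9996626823004436
{'fx': 465.0503, 'fy': 465.0503, 'cx': 259.5918, 'cy': 193.1572, 'cam_to_world': [[-0.8768, -0.4098, 0.2515, 0.8911], [0.4806, -0.7316, 0.4835, 0.6941], [-0.0142, 0.5448, 0.8385, 1.3696], [0.0, 0.0, 0.0, 1.0]]}
scene stub [(0.97, [254.0, 174.0], 2732)]
scene foot [(0.58, [231.0, 180.0], 218)]
scene hub [(0.77, [253.0, 197.0], 5393)]
scene rest [(0.69, [258.0, 197.0], 5225)]
scene board [(0.7, [253.0, 176.0], 2673)]
scene pivot [(0.71, [254.0, 176.0], 2581)]
scene cup [(0.9, [377.0, 338.0], 892)]
scene torch [(0.93, [316.0, 355.0], 832)]
scene jar [(0.64, [272.0, 244.0], 232)]
scene brick [(0.43, [241.0, 148.0], 41)]
scene dish [(0.55, [231.0, 108.0], 295)]
scene mallet [(0.66, [180.0, 124.0], 518)]
scene mandrel [(0.95, [256.0, 273.0], 479)]
{'fx': 448.3308, 'fy': 448.3308, 'cx': 266.0416, 'cy': 195.5162, 'cam_to_world': [[0.0166, 0.9881, -0.1532, 0.2626], [-0.9998, 0.0177, 0.0061, 0.0113], [0.0087, 0.1531, 0.9882, 1.8917], [0.0, 0.0, 0.0, 1.0]]}
top stub [(0.91, [291.0, 201.0], 771)]
top foot [(0.69, [293.0, 181.0], 165)]
top hub [(0.76, [278.0, 203.0], 2624), (0.6, [234.0, 178.0], 266)]
top rest [(0.73, [279.0, 204.0], 2584), (0.43, [293.0, 180.0], 158)]
top board [(0.67, [291.0, 201.0], 751)]
top pivot [(0.69, [292.0, 201.0], 808)]
top cup [(0.84, [137.0, 216.0], 376), (0.29, [290.0, 182.0], 154)]
top torch [(0.93, [156.0, 178.0], 338), (0.23, [291.0, 201.0], 852)]
top jar [(0.64, [322.0, 225.0], 673)]
top brick [(0.83, [320.0, 225.0], 630)]
top dish [(0.8, [380.0, 236.0], 363)]
top mallet [(0.71, [287.0, 202.0], 767), (0.67, [384.0, 181.0], 386)]
top mandrel [(0.53, [232.0, 179.0], 249)]
```

```bash
python3 - <<'E'
import cv2,numpy as np
a=cv2.imread("pics/a.png")[90:390,150:420];b=cv2.imread("pics/b.png")[120:270,200:400]
cv2.imwrite("pics/a2.png",cv2.resize(a,None,fx=2,fy=2,interpolation=2));cv2.imwrite("pics/b2.png",cv2.resize(b,None,fx=4,fy=4,interpolation=2))
E
```

```text
(no output)
```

View pics/a2.png

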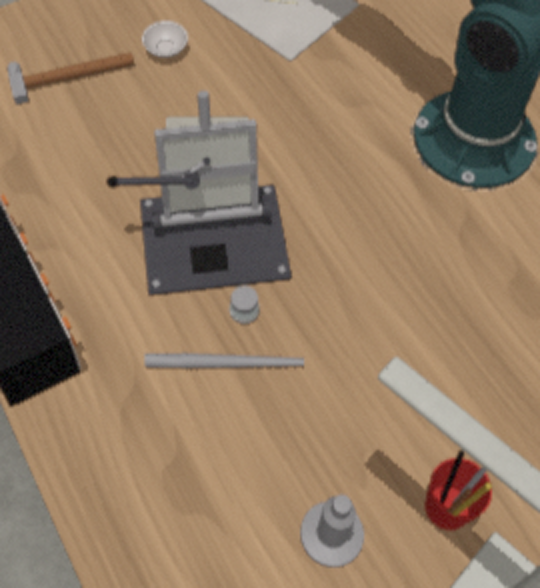

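View pics/b2.png

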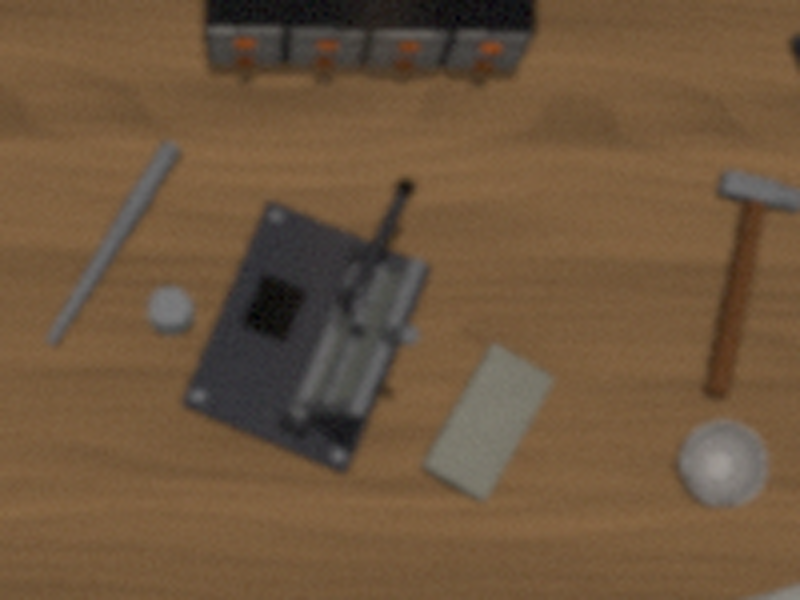

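Scene view (2x crop): shield leaning back with the stub at about (204,110), foot at (112,182), pad at (209,259). Top view (4x crop): foot at (404,187), base corners at (272,205), (187,403), (345,470), (428,264). I'll fit the base pose from these points.

```bash
cat > h.py <<'E'
from rig import *
import numpy as np, cv2
from scipy.optimize import least_squares
from scipy.spatial.transform import Rotation as R
def proj(c,P,k=None):
    k=k or calibration(c);T=np.linalg.inv(np.array(k["cam_to_world"]))
    p=np.atleast_2d(P)@T[:3,:3].T+T[:3,3]
    return np.c_[k["fx"]*p[:,0]/-p[:,2]+k["cx"],k["fy"]*-p[:,1]/-p[:,2]+k["cy"]]
def w(b,B): # base axes (m, z from bench) -> world ; b=[x,y,yaw]
    return np.atleast_2d(B)@R.from_euler('z',b[2]).as_matrix().T+[b[0],b[1],0]
def sh(S,tip=0.28): # shield axes from hub -> base
    return np.atleast_2d(S)@R.from_euler('x',tip).as_matrix().T+[0,0,.041]
def foot(q,a=0): # along x, drop dir
    t=np.deg2rad(-5)+q; d=np.array([0,.375,-.927])
    return np.array([.03,.024,.1])+.125*(np.cos(t)*np.array([1,0,0])+np.sin(t)*d)
E
cat > fit.py <<'E'
from h import *
C=[(.12,.12,.012),(-.12,.12,.012),(-.12,-.07,.012),(.12,-.07,.012)]
names=["c1","c2","c3","c4","foot","stubtop"]
P=np.vstack([C,sh(foot(0)),sh([0,0,.247])])
s=np.array([(148,290),(290,278),(273,188),(142,203),(112,182),(204,95)])/2+[150,90]
t=np.array([(272,205),(187,403),(345,470),(428,264),(404,187),(415,334)])/4+[200,120]
def f(b,n=4): 
  W=w(b,P)[:n]; return np.r_[(proj("scene",W)-s[:n]).ravel(),(proj("top",W)-t[:n]).ravel()]
for n in(4,6):
  r=least_squares(f,[.55,-.05,-.4],args=(n,));print(n,r.x,r.cost)
  e=f(r.x,6).reshape(2,6,2)
  for i,nm in enumerate(names):print(nm,e[:,i].round(1).tolist())
E
python3 fit.py; python3 - <<'E'
from rig import *
import re;print([k for k in calibration("scene")])
E
```

```text
4 [ 0.51254729 -0.06521248 -0.384114  ] 19.86943676816113
c1 [[-0.6, 1.2], [-1.8, -2.2]]
c2 [[0.6, -0.8], [-2.8, -0.3]]
c3 [[0.6, -2.7], [-0.6, 0.7]]
c4 [[-1.6, -3.1], [0.2, 0.2]]
foot [[0.0, -0.6], [-0.7, -0.3]]
stubtop [[-0.8, -1.2], [-2.1, -0.3]]
6 [ 0.51234243 -0.06551629 -0.38439709] 23.573387408861237
c1 [[-0.6, 1.1], [-1.7, -2.2]]
c2 [[0.6, -0.9], [-2.8, -0.2]]
c3 [[0.6, -2.8], [-0.6, 0.7]]
c4 [[-1.6, -3.2], [0.3, 0.2]]
foot [[0.1, -0.7], [-0.6, -0.3]]
stubtop [[-0.8, -1.3], [-2.0, -0.3]]
['fx', 'fy', 'cx', 'cy', 'cam_to_world']
```

```bash
cat >> h.py <<'E'
B=np.array([.5125,-.0653,-.3842])
def deltas(p,tilt=0,b=None,n=True):
    """world TCP target p; tool x=base y,y=base x,z=down, tilted about tool y"""
    b=B if b is None else b
    s=get_state();q=s['eef_rot'];R0=R.from_quat([q[1],q[2],q[3],q[0]])
    Rb=R.from_euler('z',b[2]).as_matrix()
    Rt=R.from_matrix(np.c_[Rb[:,1],Rb[:,0],[0,0,-1]])*R.from_euler('y',tilt)
    print('t',s['time_s'],'pos',s['position'].round(4),'F',np.round(s['wrist_force'],1),'g',round(s['grip_width'],3))
    print('d mm',(R0.inv().apply(np.array(p)-s['position'])*1e3).round(1),'rv deg',np.rad2deg((R0.inv()*Rt).as_rotvec()).round(2),
     'base-frame TCP',((np.array(s['position'])-[b[0],b[1],0])@Rb*1e3).round(1))
E
python3 - <<'E'
from h import *
for q in(0,.3,.6,.9,1.0,1.8):print(q,(sh(foot(q))*1e3).round(1),w(B,sh(foot(q))).round(3))
print('stub',w(B,sh([0,0,.22])),sh([0,0,.22]),'rest foot upright',sh(foot(1.8),0))
p=w(B,[.15,-.03,.33])[0];print(p);deltas(p)
E
```

```text
0 [[154.5 -11.3 152.3]] [[ 0.652 -0.134  0.152]]
0.3 [[152.2  11.7 123. ]] [[ 0.658 -0.111  0.123]]
0.6 [[138.9  33.2  95.5]] [[ 0.654 -0.087  0.095]]
0.9 [[115.9  51.4  72.3]] [[ 0.639 -0.061  0.072]]
1.0 [[106.4  56.4  65.9]] [[ 0.632 -0.053  0.066]]
1.8 [[12.3 71.7 46.3]] [[ 0.551 -0.003  0.046]]
stub [[ 0.48971175 -0.12166596  0.2524322 ]] [[ 0.         -0.06079824  0.2524322 ]] rest foot upright [[0.01231736 0.07040362 0.02629026]]
[ 0.64032026 -0.14933559  0.33      ]
t 1.4 pos [ 0.163  -0.7064  0.2313] F [-0.9  0.5 -0.9] g 0.999
d mm [ 590.4 -435.5  -98.7] rv deg [ -0.     0.   -54.99] base-frame TCP [ -83.7 -725.4  231.3]
```

Emit:
step_arm(deltas=[{"hand": 0, "tx": 30, "ty": -22, "tz": -30}, {"hand": 0, "tx": 65, "ty": -48, "tz": -55}, {"hand": 0, "tx": 100, "ty": -74, "tz": -75}, {"hand": 0, "tx": 138, "ty": -102, "tz": -90}, {"hand": 0, "tx": 176, "ty": -130, "tz": -98}])

```text
invalid input
```

Emit:
step_arm(deltas=[{"hand": 0, "tx": 38, "ty": -28, "tz": 0}, {"hand": 0, "tx": 76, "ty": -56, "tz": 0}, {"hand": 0, "tx": 114, "ty": -84, "tz": 0}, {"hand": 0, "tx": 152, "ty": -112, "tz": 0}, {"hand": 0, "tx": 190, "ty": -140, "tz": 0}])

```text
invalid input
```

Emit:
step_arm(deltas=[{"hand": 0, "tx": 38, "ty": -28, "tz": 0, "rz": -8}, {"hand": 0, "tx": 76, "ty": -56, "tz": 0, "rz": -16}, {"hand": 0, "tx": 114, "ty": -84, "tz": 0, "rz": -24}, {"hand": 0, "tx": 152, "ty": -112, "tz": 0, "rz": -32}, {"hand": 0, "tx": 190, "ty": -140, "tz": 0, "rz": -40}])

```text
invalid input
```

```bash
python3 - <<'E'
from h import *
deltas(w(B,[.14,-.05,.36])[0])
print(np.round(get_state()['joints'],2),np.array(calibration("wrist")["cam_to_world"]).round(3).tolist())
E
```

```text
t 1.4 pos [ 0.163  -0.7064  0.2313] F [-0.9  0.5 -0.9] g 0.999
d mm [ 570.7 -424.8 -128.7] rv deg [ -0.     0.   -54.99] base-frame TCP [ -83.7 -725.4  231.3]
[ 1.25  0.59  0.05  1.61 -0.03  0.94 -0.03] [[0.225, 0.933, 0.282, 0.234], [-0.974, 0.215, 0.065, -0.689], [0.0, -0.29, 0.957, 0.375], [0.0, 0.0, 0.0, 1.0]]
```

Emit:
step_arm(deltas=[{"hand": 0, "tx": 30, "ty": -22, "tz": -30, "rx": 0, "ry": 0, "rz": 0}, {"hand": 0, "tx": 65, "ty": -48, "tz": -55, "rx": 0, "ry": 0, "rz": 0}, {"hand": 0, "tx": 100, "ty": -74, "tz": -75, "rx": 0, "ry": 0, "rz": 0}, {"hand": 0, "tx": 138, "ty": -102, "tz": -90, "rx": 0, "ry": 0, "rz": 0}, {"hand": 0, "tx": 176, "ty": -130, "tz": -98, "rx": 0, "ry": 0, "rz": 0}])

```text
time_s: 1.9
position: [0.3066, -0.5395, 0.3313]
eef_rot: [0.001, 0.994, 0.113, 0.001]
wrist_force: [0.9, 0.1, 0.2]
grip_width: 0.145
```

Emit:
step_arm(deltas=[{"hand": 0, "tx": 38, "ty": -28, "tz": 0, "rx": 0, "ry": 0, "rz": 0}, {"hand": 0, "tx": 76, "ty": -56, "tz": 0, "rx": 0, "ry": 0, "rz": 0}, {"hand": 0, "tx": 114, "ty": -84, "tz": 0, "rx": 0, "ry": 0, "rz": 0}, {"hand": 0, "tx": 152, "ty": -112, "tz": -5, "rx": 0, "ry": 0, "rz": 0}, {"hand": 0, "tx": 190, "ty": -140, "tz": -10, "rx": 0, "ry": 0, "rz": 0}])

```text
time_s: 2.4
position: [0.4612, -0.3588, 0.3414]
eef_rot: [0.002, 0.994, 0.113, 0.001]
wrist_force: [0.1, -0.7, 0.2]
grip_width: -0.004
```

Emit:
step_arm(deltas=[{"hand": 0, "tx": 38, "ty": -28, "tz": -4, "rx": 0, "ry": 0, "rz": -8}, {"hand": 0, "tx": 76, "ty": -56, "tz": -8, "rx": 0, "ry": 0, "rz": -16}, {"hand": 0, "tx": 114, "ty": -84, "tz": -12, "rx": 0, "ry": 0, "rz": -24}, {"hand": 0, "tx": 152, "ty": -112, "tz": -16, "rx": 0, "ry": 0, "rz": -32}, {"hand": 0, "tx": 190, "ty": -140, "tz": -20, "rx": 0, "ry": 0, "rz": -40}])

```text
time_s: 2.9
position: [0.6159, -0.1783, 0.3616]
eef_rot: [0.002, 0.894, 0.448, 0.0]
wrist_force: [0.6, -0.5, 0.6]
grip_width: -0.0
```

```bash
python3 - <<'E'
from h import *
deltas(w(B,[.12,-.10,.36])[0])
k=calibration("wrist")
print(np.round(get_state()['joints'],2),{i:np.round(v,3).tolist() for i,v in k.items()})
for nm,P in(("foot",sh(foot(0))),("stub",sh([0,0,.22])),("pad",[[0,.07,.016]])):print(nm,proj("wrist",w(B,P),k))
E
```

```text
t 2.9 pos [ 0.6159 -0.1783  0.3616] F [ 0.6 -0.5  0.6] g -0.0
d mm [-37.5  -9.    1.6] rv deg [  0.22   0.1  -14.72] base-frame TCP [138.3 -66.  361.6]
[ 0.4   0.38 -0.27  1.66  0.11  1.12 -0.54] {'fx': 320.412, 'fy': 320.412, 'cx': 256.236, 'cy': 189.024, 'cam_to_world': [[0.801, 0.573, 0.171, 0.659], [-0.598, 0.766, 0.235, -0.118], [0.004, -0.291, 0.957, 0.506], [0.0, 0.0, 0.0, 1.0]]}
foot [[258.25836174 108.03368336]]
stub [[ 98.04778602 219.69263097]]
pad [[139.1709317  75.27203  ]]
```

```bash
python3 - <<'E'
from h import *
k=calibration("wrist");im=read_camera("wrist")
o=cv2.cvtColor(im,cv2.COLOR_RGB2BGR).copy();cv2.imwrite("pics/w1raw.png",o)
for P in(sh(foot(0)),sh([0,0,.247]),[[0,.07,.016]],sh([.08,0,.185]),[[.12,-.07,.012]],[[.12,.12,.012]]):
  u=proj("wrist",w(B,P),k)[0];cv2.drawMarker(o,tuple(int(v) for v in u.round()),(0,0,255),0,8,1)
cv2.imwrite("pics/w1.png",cv2.resize(o,None,fx=1.5,fy=1.5,interpolation=2))
for q in("stub","foot","rest"):print(q,[(round(r['score'],2),np.round(r['at']).tolist(),int(r['mask'].sum())) for r in regions_of("wrist",q)[:2]])
E
```

```text
stub [(0.71, [128.0, 170.0], 12864)]
foot [(0.8, [198.0, 124.0], 1944)]
rest [(0.88, [139.0, 122.0], 27713), (0.42, [127.0, 168.0], 12540)]
```

View pics/w1.png

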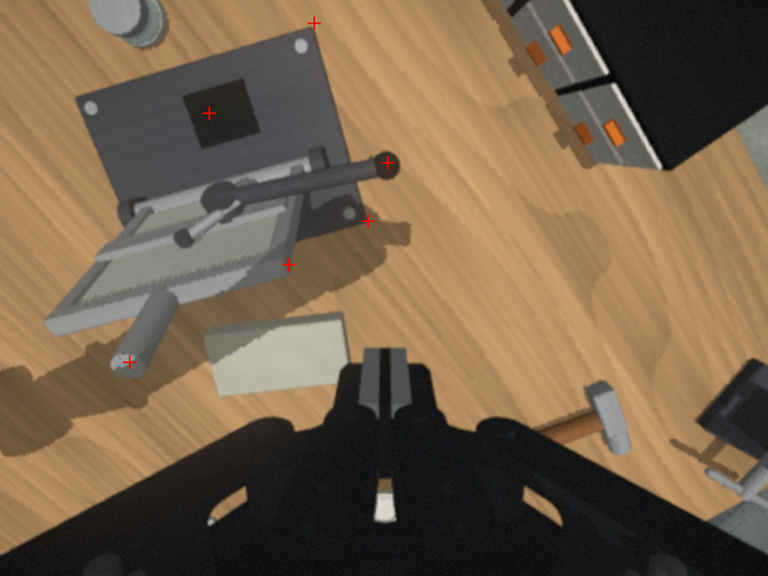

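The overlay matches the picture. The foot predicted at (388,164) lies on the ball, and the stub top predicted at (129,362) lies on the stub end. The pad is centred at x≈+12 mm, where the lowered foot will land. Next I move above the foot.

```bash
cat >> h.py <<'E'
def push(q,r=.116):
    t=np.deg2rad(-5)+q; d=np.array([0,.375,-.927])
    p=np.array([.03,.024,.1])+r*(np.cos(t)*np.array([1,0,0])+np.sin(t)*d)
    return sh(p)[0]+[0,0,.007/max(np.cos(t),.6)]
E
python3 - <<'E'
from h import *
p=push(0);print(p); p[2]+=.03
deltas(w(B,p)[0])
p0=push(0)
for q in np.arange(0,1.16,.1):print(round(q,2),((push(q)-p0)[[1,0,2]]*[1e3,1e3,-1e3]).round(1))
E
```

```text
[ 0.14555858 -0.01080387  0.15872412]
t 3.1 pos [ 0.6156 -0.1783  0.3611] F [ 0.2 -0.3 -0.6] g 0.001
d mm [ 55.6  -7.4 172.3] rv deg [  0.18   0.09 -14.89] base-frame TCP [137.9 -66.1 361.1]
0.0 [ 0.  0. -0.]
0.1 [7.1 0.4 9.1]
0.2 [14.3 -0.3 18.2]
0.3 [21.3 -2.2 27.1]
0.4 [28.2 -5.2 35.7]
0.5 [34.9 -9.3 44. ]
0.6 [ 41.3 -14.5  51.8]
0.7 [ 47.4 -20.7  58.9]
0.8 [ 53.  -27.8  65.5]
0.9 [ 58.2 -35.8  71.1]
1.0 [ 62.8 -44.6  75.8]
1.1 [ 66.9 -54.1  80.8]
```

Emit:
step_arm(deltas=[{"hand": 0, "tx": 20, "ty": -2, "tz": 30, "rx": 0, "ry": 0, "rz": -7.5}, {"hand": 0, "tx": 40, "ty": -5, "tz": 70, "rx": 0, "ry": 0, "rz": -15}, {"hand": 0, "tx": 56, "ty": -7, "tz": 110, "rx": 0, "ry": 0, "rz": -15}, {"hand": 0, "tx": 56, "ty": -7, "tz": 145, "rx": 0, "ry": 0, "rz": -15}, {"hand": 0, "tx": 56, "ty": -7, "tz": 172, "rx": 0, "ry": 0, "rz": -15}])

```text
time_s: 3.6
position: [0.6419, -0.1317, 0.1864]
eef_rot: [0.001, 0.829, 0.559, -0.002]
wrist_force: [0.1, -0.1, 0.2]
grip_width: -0.002
```

```bash
python3 - <<'E'
from h import *
deltas(w(B,push(0))[0])
E
```

```text
t 3.6 pos [ 0.6419 -0.1317  0.1864] F [ 0.1 -0.1  0.2] g -0.002
d mm [ 2.4  0.7 27.7] rv deg [ 0.    0.24 -0.04] base-frame TCP [144.9 -13.1 186.4]
```

Emit:
step_arm(deltas=[{"hand": 0, "tx": 2, "ty": 1, "tz": 14, "rx": 0, "ry": 0, "rz": 0}, {"hand": 0, "tx": 2, "ty": 1, "tz": 27, "rx": 0, "ry": 0, "rz": 0}, {"hand": 0, "tx": 9.5, "ty": 1, "tz": 37, "rx": 0, "ry": 0, "rz": 0}, {"hand": 0, "tx": 16.5, "ty": 0.5, "tz": 46, "rx": 0, "ry": 0, "rz": 0}, {"hand": 0, "tx": 23.5, "ty": -1.5, "tz": 55, "rx": 0, "ry": 0, "rz": 0}])

```text
time_s: 4.1
position: [0.6505, -0.1098, 0.1318]
eef_rot: [0.002, 0.829, 0.559, -0.001]
wrist_force: [0.9, -0.8, 1.1]
grip_width: -0.001
```

```bash
python3 - <<'E'
from h import *
deltas(w(B,push(.3))[0])
k=calibration("wrist");im=read_camera("wrist")
o=cv2.cvtColor(im,cv2.COLOR_RGB2BGR).copy()
for q in(.2,.3,.4):
  u=proj("wrist",w(B,sh(foot(q))),k)[0];cv2.drawMarker(o,tuple(int(v) for v in u.round()),(0,0,255),0,8,1)
cv2.imwrite("pics/w2.png",o)
E
```

```text
t 4.1 pos [ 0.6505 -0.1098  0.1318] F [ 0.9 -0.8  1.1] g -0.001
d mm [ 0.1 -1.2  0.1] rv deg [ 0.16  0.25 -0.07] base-frame TCP [144.6  10.5 131.8]
```

View pics/w2.png

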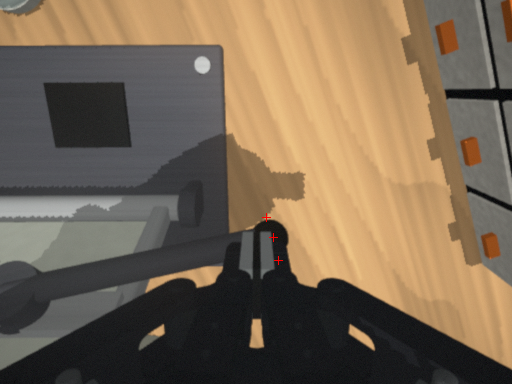

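The ball shows at (268,233) under the fingertips, so the leg follows at q≈0.3. I continue along the arc.

Emit:
step_arm(deltas=[{"hand": 0, "tx": 7, "ty": -4, "tz": 8.5, "rx": 0, "ry": 0, "rz": 0}, {"hand": 0, "tx": 13.5, "ty": -8, "tz": 17, "rx": 0, "ry": 0, "rz": 0}, {"hand": 0, "tx": 20, "ty": -13, "tz": 25, "rx": 0, "ry": 0, "rz": 0}, {"hand": 0, "tx": 26, "ty": -19, "tz": 32, "rx": 0, "ry": 0, "rz": 0}, {"hand": 0, "tx": 31.5, "ty": -26, "tz": 38.5, "rx": 0, "ry": 0, "rz": 0}])

```text
time_s: 4.65
position: [0.6363, -0.0674, 0.0906]
eef_rot: [0.0, 0.829, 0.56, -0.002]
wrist_force: [-0.4, 0.1, -0.3]
grip_width: -0.001
```

Emit:
step_arm(deltas=[{"hand": 0, "tx": 5, "ty": -8, "tz": 5.5, "rx": 0, "ry": 0, "rz": 0}, {"hand": 0, "tx": 9.5, "ty": -16, "tz": 10, "rx": 0, "ry": 0, "rz": 0}, {"hand": 0, "tx": 12, "ty": -22, "tz": 12.5, "rx": 0, "ry": 0, "rz": 0}, {"hand": 0, "tx": 12, "ty": -22, "tz": 12.5, "rx": 0, "ry": 0, "rz": 0}, {"hand": 0, "tx": 12, "ty": -22, "tz": 12.5, "rx": 0, "ry": 0, "rz": 0}])

```text
time_s: 5.15
position: [0.6205, -0.0483, 0.0783]
eef_rot: [0.001, 0.829, 0.56, -0.002]
wrist_force: [0.3, -0.3, -0.2]
grip_width: 0.002
```

```bash
python3 - <<'E'
from h import *
deltas(w(B,push(1.05))[0])
k=calibration("wrist");im=read_camera("wrist")
o=cv2.cvtColor(im,cv2.COLOR_RGB2BGR).copy()
for q in(.8,1,1.8):
  u=proj("wrist",w(B,sh(foot(q))),k)[0];cv2.drawMarker(o,tuple(int(v) for v in u.round()),(0,0,255),0,8,1)
cv2.imwrite("pics/w3.png",o)
E
```

```text
t 5.15 pos [ 0.6205 -0.0483  0.0783] F [ 0.3 -0.3 -0.2] g 0.002
d mm [-2.2  2.5 -2.1] rv deg [-0.05  0.2   0.09] base-frame TCP [93.7 56.3 78.3]
```

View pics/w3.png

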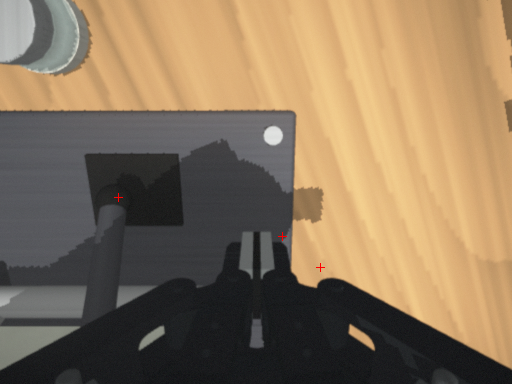

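The leg snapped fully down: the foot is at (120,193), against (118,198) predicted for q=1.8. I retract upwards.

Emit:
step_arm(deltas=[{"hand": 0, "tx": 0, "ty": 5, "tz": -45, "rx": 0, "ry": 0, "rz": 0}, {"hand": 0, "tx": 0, "ty": 10, "tz": -95, "rx": 0, "ry": 0, "rz": 0}, {"hand": 0, "tx": 0, "ty": 10, "tz": -145, "rx": 0, "ry": 0, "rz": 0}, {"hand": 0, "tx": 0, "ty": 10, "tz": -195, "rx": 0, "ry": 0, "rz": 0}, {"hand": 0, "tx": 0, "ty": 10, "tz": -245, "rx": 0, "ry": 0, "rz": 0}])

```text
time_s: 5.7
position: [0.6305, -0.0524, 0.3259]
eef_rot: [0.001, 0.829, 0.559, -0.001]
wrist_force: [0.6, -0.6, -0.5]
grip_width: 0.002
```

Emit:
step_arm(deltas=[{"hand": 0, "tx": 0, "ty": 0, "tz": -35, "rx": 0, "ry": 0, "rz": 0}, {"hand": 0, "tx": 0, "ty": 0, "tz": -40, "rx": 0, "ry": 0, "rz": 0}, {"hand": 0.7, "tx": 0, "ty": 0, "tz": -40, "rx": 0, "ry": 0, "rz": 0}, {"hand": 0.7, "tx": 0, "ty": 0, "tz": -40, "rx": 0, "ry": 0, "rz": 0}, {"hand": 0.7, "tx": 0, "ty": 0, "tz": -40, "rx": 0, "ry": 0, "rz": 0}])

```text
time_s: 6.2
position: [0.6294, -0.0527, 0.3637]
eef_rot: [0.0, 0.829, 0.559, -0.003]
wrist_force: [0.2, -0.1, 0.5]
grip_width: 0.511
```

```bash
python3 - <<'E'
from h import *
deltas(w(B,sh([0,0,.285]))[0],.28)
deltas(w(B,sh([0,0,.203]))[0],.28)
E
```

```text
t 6.2 pos [ 0.6294 -0.0527  0.3637] F [ 0.2 -0.1  0.5] g 0.511
d mm [-134.1 -103.5   49.7] rv deg [-0.16 16.31 -0.05] base-frame TCP [103.7  55.5 363.7]
t 6.2 pos [ 0.6294 -0.0527  0.3637] F [ 0.2 -0.1  0.5] g 0.511
d mm [-111.1 -103.2  128.4] rv deg [-0.16 16.31 -0.05] base-frame TCP [103.7  55.5 363.7]
```

Emit:
step_arm(deltas=[{"hand": 0.7, "tx": -30, "ty": -23, "tz": 0, "rx": 0, "ry": 4, "rz": 0}, {"hand": 0.7, "tx": -60, "ty": -46, "tz": 0, "rx": 0, "ry": 8, "rz": 0}, {"hand": 0.7, "tx": -90, "ty": -70, "tz": 5, "rx": 0, "ry": 12, "rz": 0}, {"hand": 0.7, "tx": -118, "ty": -90, "tz": 15, "rx": 0, "ry": 16.3, "rz": 0}, {"hand": 0.7, "tx": -138, "ty": -103, "tz": 30, "rx": 0, "ry": 16.3, "rz": 0}])

```text
time_s: 6.7
position: [0.4783, -0.1459, 0.3326]
eef_rot: [-0.08, 0.823, 0.55, 0.114]
wrist_force: [-0.4, -1.1, -0.3]
grip_width: 0.693
```

```bash
python3 - <<'E'
from h import *
deltas(w(B,sh([0,0,.203]))[0],.28)
k=calibration("wrist");im=read_camera("wrist")
o=cv2.cvtColor(im,cv2.COLOR_RGB2BGR).copy()
for P in(sh([0,0,.247]),sh([0,0,.185]),sh(foot(1.8)),sh([.08,0,.185]),sh([-.08,0,.185])):
  u=proj("wrist",w(B,P),k)[0];cv2.drawMarker(o,tuple(int(v) for v in u.round()),(0,0,255),0,8,1)
cv2.imwrite("pics/w4.png",o)
E
```

```text
t 6.7 pos [ 0.4783 -0.1459  0.3326] F [-0.4 -1.1 -0.3] g 0.693
d mm [  3.6   1.9 101.5] rv deg [-0.21  0.04 -0.51] base-frame TCP [ -1.5 -87.6 332.6]
```

View pics/w4.png

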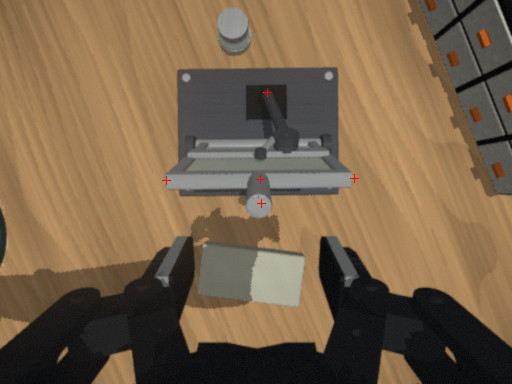

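The stub end at (259,205) agrees with the model, (261,203), and lies between the open fingers. The leg foot is on target at (267,92). I descend and grip.

Emit:
step_arm(deltas=[{"hand": 0.7, "tx": 3, "ty": 1, "tz": 15, "rx": 0, "ry": 0, "rz": -0.5}, {"hand": 0.7, "tx": 3, "ty": 1, "tz": 40, "rx": 0, "ry": 0, "rz": -0.5}, {"hand": 0.7, "tx": 3, "ty": 1, "tz": 65, "rx": 0, "ry": 0, "rz": -0.5}, {"hand": 0.7, "tx": 3, "ty": 1, "tz": 88, "rx": 0, "ry": 0, "rz": -0.5}, {"hand": 0.7, "tx": 3, "ty": 1, "tz": 100, "rx": 0, "ry": 0, "rz": -0.5}])

```text
time_s: 7.25
position: [0.4837, -0.118, 0.2314]
eef_rot: [-0.084, 0.822, 0.553, 0.11]
wrist_force: [0.3, 0.2, 0.3]
grip_width: 0.701
```

Emit:
step_arm(deltas=[{"hand": 0, "tx": 0, "ty": 0, "tz": 0, "rx": 0, "ry": 0, "rz": 0}, {"hand": 0, "tx": 0, "ty": 0, "tz": 0, "rx": 0, "ry": 0, "rz": 0}, {"hand": 0, "tx": 0, "ty": 0, "tz": 0, "rx": 0, "ry": 0, "rz": 0}, {"hand": 0, "tx": 0, "ty": 0, "tz": 0, "rx": 0, "ry": 0, "rz": 0}, {"hand": 0, "tx": 0, "ty": 0, "tz": 0, "rx": 0, "ry": 0, "rz": 0}], force=40)

```text
time_s: 7.75
position: [0.4896, -0.1207, 0.233]
eef_rot: [-0.078, 0.822, 0.552, 0.114]
wrist_force: [10.0, -0.9, -10.8]
grip_width: 0.196
```

```bash
python3 - <<'E'
from h import *
deltas(w(B,sh([0,0,.203]))[0],.28)
# rigid arc: TCP now in shield coords about hub, upright targets
s=get_state();b=B;Rb=R.from_euler('z',b[2]).as_matrix()
p=(s['position']-[b[0],b[1],0])@Rb-[0,0,.041]
q=s['eef_rot'];R0=R.from_quat([q[1],q[2],q[3],q[0]])
print('shield z/y',(R.from_euler('x',-.28).apply(p)*1e3).round(1))
for a in(.24,.2,.16,.12,.08,.04,0,-.01):
  Q=R.from_matrix(Rb)*R.from_euler('x',a-.28)
  d=R0.inv().apply(Q.apply(p)-R.from_matrix(Rb).apply(p))*1e3
  rv=np.rad2deg((R0.inv()*R.from_matrix(Rb)*R.from_euler('x',a-.28)*R.from_matrix(Rb).inv()*R0).as_rotvec())
  print(a,d.round(1),rv.round(1))
E
```

```text
t 7.75 pos [ 0.4896 -0.1207  0.233 ] F [ 10.   -0.9 -10.8] g 0.196
d mm [ 4.5  0.4 -1.9] rv deg [-0.08  0.19 -0.26] base-frame TCP [ -0.5 -59.9 233. ]
shield z/y [ -0.5  -4.5 201.1]
0.24 [ 8. -0. -0.] [-0.  -2.3  0. ]
0.2 [16.1 -0.1  0.2] [-0.  -4.6  0. ]
0.16 [24.1 -0.1  0.8] [-0.  -6.9  0. ]
0.12 [32.1 -0.1  1.7] [-0.  -9.2  0. ]
0.08 [40.  -0.2  3. ] [ -0.1 -11.5   0. ]
0.04 [47.9 -0.2  4.5] [ -0.1 -13.8   0. ]
0 [55.8 -0.2  6.4] [ -0.1 -16.    0. ]
-0.01 [57.7 -0.2  6.9] [ -0.1 -16.6   0. ]
```

Emit:
step_arm(deltas=[{"hand": 0, "tx": 6, "ty": 0, "tz": 0, "rx": 0, "ry": -1.7, "rz": 0}, {"hand": 0, "tx": 14, "ty": 0, "tz": 0.2, "rx": 0, "ry": -4, "rz": 0}, {"hand": 0, "tx": 22, "ty": 0, "tz": 0.6, "rx": 0, "ry": -6.3, "rz": 0}, {"hand": 0, "tx": 30, "ty": 0, "tz": 1.5, "rx": 0, "ry": -8.6, "rz": 0}, {"hand": 0, "tx": 36, "ty": 0, "tz": 2.3, "rx": 0, "ry": -10.3, "rz": 0}])

```text
time_s: 8.25
position: [0.5028, -0.0879, 0.2403]
eef_rot: [-0.027, 0.829, 0.557, 0.039]
wrist_force: [2.2, 0.1, -10.3]
grip_width: 0.2
```

```bash
cat > arc.py <<'E'
from h import *
import sys
b=B;Rb=R.from_euler('z',b[2]).as_matrix()
y0,z0=float(sys.argv[1]),float(sys.argv[2])
s=get_state();p=(s['position']-[b[0],b[1],0])@Rb-[0,0,.041]
print('tip est',.28+ (np.arctan2(z0,y0)*0) - (np.arctan2(p[2],p[1])*-1+np.arctan2(z0,y0)), 'radius',np.hypot(p[1],p[2]))
for a in(.05,0,-.01,-.02):deltas(w(b,sh([-.0005,-.0045,.2011],a))[0],a)
E
python3 arc.py -.0599 .192
```

```text
tip est 0.10039118742077346 radius 0.20084833067524194
t 8.25 pos [ 0.5028 -0.0879  0.2403] F [  2.2   0.1 -10.3] g 0.2
d mm [10.1 -0.1 -0.3] rv deg [-0.11 -2.58 -0.22] base-frame TCP [ -0.5 -24.6 240.3]
t 8.25 pos [ 0.5028 -0.0879  0.2403] F [  2.2   0.1 -10.3] g 0.2
d mm [20.2 -0.1  0.2] rv deg [-0.11 -5.45 -0.22] base-frame TCP [ -0.5 -24.6 240.3]
t 8.25 pos [ 0.5028 -0.0879  0.2403] F [  2.2   0.1 -10.3] g 0.2
d mm [22.2 -0.1  0.3] rv deg [-0.12 -6.02 -0.21] base-frame TCP [ -0.5 -24.6 240.3]
t 8.25 pos [ 0.5028 -0.0879  0.2403] F [  2.2   0.1 -10.3] g 0.2
d mm [24.2 -0.1  0.5] rv deg [-0.12 -6.59 -0.21] base-frame TCP [ -0.5 -24.6 240.3]
```

Emit:
step_arm(deltas=[{"hand": 0, "tx": 6, "ty": 0, "tz": 0.5, "rx": 0, "ry": -1.7, "rz": 0}, {"hand": 0, "tx": 12, "ty": 0, "tz": 0.5, "rx": 0, "ry": -3.4, "rz": 0}, {"hand": 0, "tx": 16, "ty": 0, "tz": 0.5, "rx": 0, "ry": -4.5, "rz": 0}, {"hand": 0, "tx": 18, "ty": 0, "tz": 0.5, "rx": 0, "ry": -5.2, "rz": 0}, {"hand": 0, "tx": 18, "ty": 0, "tz": 0.5, "rx": 0, "ry": -5.2, "rz": 0}])

```text
time_s: 8.75
position: [0.5095, -0.0711, 0.2415]
eef_rot: [-0.002, 0.83, 0.558, 0.001]
wrist_force: [0.5, -1.5, -5.9]
grip_width: 0.198
```

```bash
python3 arc.py -.0599 .192
```

```text
tip est 0.009877697395637153 radius 0.2006526131790154
t 8.75 pos [ 0.5095 -0.0711  0.2415] F [ 0.5 -1.5 -5.9] g 0.198
d mm [-8.1  0.1 -0.1] rv deg [-0.12  2.63 -0.17] base-frame TCP [ -0.6  -6.5 241.5]
t 8.75 pos [ 0.5095 -0.0711  0.2415] F [ 0.5 -1.5 -5.9] g 0.198
d mm [ 2.   0.1 -0.5] rv deg [-0.13 -0.23 -0.17] base-frame TCP [ -0.6  -6.5 241.5]
t 8.75 pos [ 0.5095 -0.0711  0.2415] F [ 0.5 -1.5 -5.9] g 0.198
d mm [ 4.   0.1 -0.6] rv deg [-0.13 -0.81 -0.17] base-frame TCP [ -0.6  -6.5 241.5]
t 8.75 pos [ 0.5095 -0.0711  0.2415] F [ 0.5 -1.5 -5.9] g 0.198
d mm [ 6.   0.1 -0.6] rv deg [-0.13 -1.38 -0.17] base-frame TCP [ -0.6  -6.5 241.5]
```

Emit:
step_arm(deltas=[{"hand": 0, "tx": 1, "ty": 0, "tz": 0, "rx": 0, "ry": -0.2, "rz": 0}, {"hand": 0, "tx": 2, "ty": 0, "tz": 0, "rx": 0, "ry": -0.4, "rz": 0}, {"hand": 0, "tx": 3, "ty": 0, "tz": 0, "rx": 0, "ry": -0.5, "rz": 0}, {"hand": 0, "tx": 3, "ty": 0, "tz": 0, "rx": 0, "ry": -0.5, "rz": 0}, {"hand": 0, "tx": 3, "ty": 0, "tz": 0, "rx": 0, "ry": -0.5, "rz": 0}])

```text
time_s: 9.25
position: [0.5105, -0.0688, 0.2416]
eef_rot: [0.0, 0.83, 0.558, -0.003]
wrist_force: [-1.5, -0.7, -5.8]
grip_width: 0.199
```

```bash
python3 arc.py -.0599 .192|head -3; python3 -c "
from h import *
F=get_state()['wrist_force'];print('base F',R.from_euler('z',-B[2]).apply(F).round(1))"
```

```text
tip est -0.0026060863141126323 radius 0.20064073522129763
t 9.25 pos [ 0.5105 -0.0688  0.2416] F [-1.5 -0.7 -5.8] g 0.199
d mm [-10.6   0.1   0. ] rv deg [-0.13  3.16 -0.21] base-frame TCP [ -0.6  -4.  241.6]
base F [-1.1 -1.2 -5.8]
```

Emit:
step_arm(deltas=[{"hand": 0, "tx": 1, "ty": 0, "tz": 0, "rx": 0, "ry": 0, "rz": 0}, {"hand": 0, "tx": 2, "ty": 0, "tz": 0, "rx": 0, "ry": 0, "rz": 0}, {"hand": 0, "tx": 3, "ty": 0, "tz": 0, "rx": 0, "ry": 0, "rz": 0}, {"hand": 0, "tx": 3, "ty": 0, "tz": 0, "rx": 0, "ry": 0, "rz": 0}, {"hand": 0, "tx": 3, "ty": 0, "tz": 0, "rx": 0, "ry": 0, "rz": 0}])

```text
time_s: 9.75
position: [0.5111, -0.0672, 0.2416]
eef_rot: [0.001, 0.83, 0.557, -0.004]
wrist_force: [-1.7, -5.1, -3.1]
grip_width: 0.201
```

```bash
python3 arc.py -.0599 .192|head -3; python3 - <<'E'
from h import *
F=get_state()['wrist_force'];print('base F',R.from_euler('z',-B[2]).apply(F).round(1))
k=calibration("wrist");o=cv2.cvtColor(read_camera("wrist"),cv2.COLOR_RGB2BGR).copy()
for P in(sh(foot(1.8),0),[[.0123,.0704,.016]],sh([.08,0,.185],0)):
  u=proj("wrist",w(B,P),k)[0];cv2.drawMarker(o,tuple(int(v) for v in u.round()),(0,0,255),0,8,1)
o2=cv2.cvtColor(read_camera("scene"),cv2.COLOR_RGB2BGR)[100:250,180:330]
cv2.imwrite("pics/w5.png",np.hstack([cv2.resize(o,(480,360)),cv2.resize(o2,(320,320),interpolation=2)[:].copy() if 0 else cv2.copyMakeBorder(cv2.resize(o2,(310,310),interpolation=2),0,50,0,0,0)]))
E
```

```text
tip est -0.010883297193706287 radius 0.20059883856033012
t 9.75 pos [ 0.5111 -0.0672  0.2416] F [-1.7 -5.1 -3.1] g 0.201
d mm [-12.2   0.1   0. ] rv deg [-0.16  3.26 -0.24] base-frame TCP [ -0.6  -2.3 241.6]
base F [ 0.4 -5.3 -3.1]
```

View pics/w5.png

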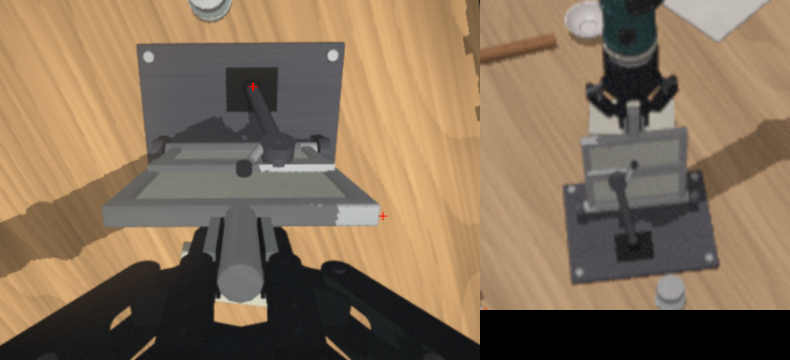

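The foot stands on the pad (wrist view (253,87)) and the stop force is rising at 5 N. One slightly firmer press confirms the seat.

Emit:
step_arm(deltas=[{"hand": 0, "tx": 2, "ty": 0, "tz": 0, "rx": 0, "ry": 0, "rz": 0}, {"hand": 0, "tx": 2.5, "ty": 0, "tz": 0, "rx": 0, "ry": 0, "rz": 0}, {"hand": 0, "tx": 2.5, "ty": 0, "tz": 0, "rx": 0, "ry": 0, "rz": 0}, {"hand": 0, "tx": 2.5, "ty": 0, "tz": 0, "rx": 0, "ry": 0, "rz": 0}, {"hand": 0, "tx": 2.5, "ty": 0, "tz": 0, "rx": 0, "ry": 0, "rz": 0}])

```text
time_s: 10.35
position: [0.5112, -0.0669, 0.2416]
eef_rot: [0.001, 0.831, 0.557, -0.005]
wrist_force: [-2.8, -5.7, -2.8]
grip_width: 0.196
```

```bash
python3 arc.py -.0599 .192|head -3; python3 - <<'E'
from h import *
s=get_state();print('base F',R.from_euler('z',-B[2]).apply(s['wrist_force']).round(1))
read_camera("wrist");s=get_state();print(s['position'],'base F',R.from_euler('z',-B[2]).apply(s['wrist_force']).round(1),s['dq'].round(3) if hasattr(s['dq'],'round') else s['dq'])
read_camera("top")
for q in("jar","brick","dish","mandrel"):print(q,[(round(r['score'],2),np.round(r['at']).tolist()) for r in regions_of("top",q)[:1]])
E
```

```text
tip est -0.012776555550528146 radius 0.2006349053336166
t 10.35 pos [ 0.5112 -0.0669  0.2416] F [-2.8 -5.7 -2.8] g 0.196
d mm [-12.6   0.2   0.1] rv deg [-0.18  3.43 -0.3 ] base-frame TCP [ -0.6  -1.9 241.6]
base F [-0.5 -6.3 -2.8]
[ 0.51119576 -0.06685049  0.24159156] base F [ 0.2 -7.7 -2.8] [-0.001  0.    -0.001  0.001  0.001 -0.     0.002]
jar [(0.73, [269.0, 193.0])]
brick [(0.94, [321.0, 222.0])]
dish [(0.61, [380.0, 236.0])]
mandrel [(0.71, [234.0, 176.0])]
```

```bash
python3 -c "
from rig import *
print(close_job())"
```

```text
the job is handed in; nothing more can be done
None
```

I flipped the kickstand leg down with the shut fingers while the shield still leaned. I then gripped the stub, swung the shield upright, and handed the job in with the gripper still holding it. The clock was at about 10.5 s of the 51 s allowed.

**Leg:** The wrist picture after the push showed the foot at the position predicted for fully down (q = 1.8), within about 5 pixels.

**Upright:** The last 2.5 mm push moved the tool only 0.3 mm and the force rose to 6–8 N. I take that as the foot standing hard on its pad, and the foot also lined up with the pad in the wrist picture. From the arm's pose, the tip angle works out at about −0.01 rad, which is within my measuring error of upright. The fingers stayed closed on the stub at an opening of about 0.20, at the 40 N grip I set.

**Other things on the bench:**
- The brick, dish and mandrel were found within about 3 pixels of where they started.
- The jar detection in the last top view was elsewhere, at (269,193) instead of about (242,197), probably the dark pad. The jar still shows beside the base plate in the last wrist and scene pictures.
- The torch, cup and mallet were not rechecked. The gripper did not go near the torch or cup, and passed high above the mallet.

**Force:** The highest wrist force I read was about 15 N, when the fingers closed on the stub.

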